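# Return an empty tube rack through the flap of the return chute

## Task

Push the empty tube rack that lies in the lane of the return chute straight along the lane, under the hanging flap and over the sill, until all of it has dropped into the box; then draw the fingers back out so that the flap falls shut behind it. Only push the rack with the fingertips: do not pick it up, do not press hard on the chute, and leave the other things on the bench where they stand.

Things in the scene. Friction and masses are not known exactly. Their poses are not given: they have to be found in the camera images.
- chute: return chute, fixed: short raised aluminium lane leading under a flap into a low white box. Origin on the bench top under the hinge rod, on the lane's centre line; x along the lane into the box, z up. Lane open above and at its outer end, x = -118 mm to the sill at x = -7 mm, floor top at z = 20 mm, 139 mm wide inside; rails 6 mm thick, tops at z = 32 mm. Place and heading vary.
- hinge_rod (a point): middle of the 6 mm rod across the box's mouth, from which the flap hangs: chute x = 0, z = 66 mm (underside 63). Fingers pointing straight down stop at the rod before the rack is right through; leaning 15 to 40 degrees, tips forward, they reach in under it. Box: outside x = -12 to 84 mm, 151 mm wide, 74 mm high, clear roof; inside floor z = 4 mm (16 mm below the sill), end wall x = 80 mm.
- flap (a joint): the flap's angle: 0 = hanging straight down, shut against its stop; grows as its lower edge swings into the box, to 1.45 rad at most. Grey plastic plate with a steel lower edge, 132 mm wide, 3 mm thick, 32 mm from rod to lower edge (14 mm above the lane floor), 60 g. No spring: its weight alone shuts it. It opens only into the box.
- flap_edge (a point): middle of the flap's lower edge, 32 mm from the hinge rod
- rack_mid (a point): centre of the loose grey five-place tube rack (empty, 28 to 56 g) lying on its broad face across the lane: 129 mm across (point's y), 58 mm along the lane (point's z points to the flap), 24 mm high, top at z = 44 mm. Its foot faces the outer end: flat to the touch, push its middle. It starts before the flap, 5 mm of play to each rail; it tips over the sill, then its rear drops in.
- dropper_mid (a point): bystander: clear dropper bottle, 41 mm across, 108 mm high, loose; point on its axis 50 mm up
- full_rack: bystander: grey rack filled with tubes standing upright left of the chute, 24 x 129 x 104 mm, loose; origin under its centre, y along its length
- beige_rack: bystander: beige empty tube rack standing upright left of the tray of racks, 24 x 129 x 58 mm, loose; origin under its centre, y along its length

How it is judged (in metres and radians):
On the way:
1. the rack stands in the mouth and holds the flap open (value of joint flap above 0.4 rad and x of rack_mid in the frame of chute above -0.015 m), for 0.1 s.
At the end, for the whole second after the job is handed in: the rack lies flat and still on the box floor, past the sill (its centre 20 to 60 mm beyond the flap and under 22 mm high), and the flap hangs shut (within 0.08 rad) (x of rack_mid in the frame of chute between 0.02 and 0.06 m and height (world z) of rack_mid below 0.022 m and value of joint flap below 0.08 rad and linear speed of rack below 0.02 m/s); the robot touches nothing.
It fails at once if the rack is lifted (its centre rises more than about 10 mm) (height (world z) of rack_mid above 0.042 m).
It fails at once if a bystander is moved more than 15 mm (distance of any of dropper_mid, full_rack, beige_rack from where it was at the start of the episode above 0.015 m).
It fails at once if the fingers press on the chute, its rod or its flap with more than 20 N (contact force between the fingers and chute above 20 N).
It also fails if it takes over 32 s, if anything falls off the work surface, if the arm or the gripper's body presses on something with over 40 N, if the wrist force passes 120 N, or if a joint passes its speed limit or range.

## Robot

A 6-joint arm with a two-finger parallel gripper is mounted at the origin on the work surface; the furniture and walls round the work are solid. World frame = base frame: x ahead of the robot, y to its left, z up, the work surface at z = 0. Lengths are in mm, angles in rad, forces in N, time in s.
With the tool pointing down it reaches from about 300 to 775 mm from the base axis. Payload 14.6 kg.
Tool frame: the origin (TCP) lies at the very end of the fingers, on their centre line; the grasp point (between the pads) lies 19 mm behind it (grip_point_offset is the distance from the TCP to the grasp point, in mm); z points along the fingers, y is the line along which they close (so a half turn about z gives the same grasp; the last joint's range is limited). The gripper opens to 94 mm and grips with 3 to 60 N. Pads are 16 mm wide; open, the fingers measure 119 mm over their backs; the gripper's body (75 mm by 177 mm) begins 78 mm behind the grasp point.
Start: joints at [-1.356, 0.3, 1.521, -0, 1.321, -0.067], TCP at [152.94, -528.298, 205.446] pointing down, gripper open.
Joint ranges: [-3.03, 3.03], [-0.79, 2.21], [0.23, 2.52], [-1.04, 4.18], [0, 3.07], [-2.55, 2.55]. Speed limits (rad/s): [2.22, 2.22, 2.57, 3.14, 3.14, 3.14].

## Interface

Orientations are given as [roll, pitch, yaw] about the fixed x, y, z axes, in that order (R = Rz(yaw) Ry(pitch) Rx(roll)).
In Python, from cell import read_state, camera, camera_info, sign_off, grip_point_offset gives the robot as it stands.
- The arm moves only by the shell command python3 -m handwheel 'ROWS' [FORCE]. ROWS is text: rows parted by semicolons, each of 5 numbers parted by spaces: the shift along the world's x, y, z in units of 40 mm (1.0 is 40 mm), then the turn about the world's z in units of 5 degrees (1.0 is 5 degrees), then the closure, from 0 (fully open) to 1 (shut). In form: dx dy dz yaw gripper; .... A call has 1 to 12 rows; each row shifts and turns the commanded pose from where the row before left it; what a row does not reach is not made up. A row lasts 1/12 s, in which the tool goes at most 41.7 mm and 7.16 degrees, less where a joint would pass 70% of its speed; a pose out of reach is approached as far as the arm can. A call is refused whole if a number of a shift passes 1 or a number of a turn 1, either way. A call with a gripper value outside its range is refused whole. The fingers move at their own pace and stop on an object; FORCE is the grip in N (left out, the last holds). Time passes only in rows, so rows that do not move let the fingers close. It gives the time, the measured TCP pose, the force, the opening and the grip force at its end, in the units of the state.
- read_state(): the state, without advancing time (a new reading comes with each control period).
- camera(name): name is "scene" or "top" or "wrist"; returns (picture, depth): 420x560x3 uint8, red, green, blue; 420x560 float32, mm along the optical axis (not along the pixel's ray), 0 where there is no reading.
- camera_info(name): a dict with "intrinsics" (3x3 intrinsics, pixels), "world_from_camera" (4x4, takes a point from camera to world coordinates). Camera axes: x right, y down, z forward; pixel columns grow to the right and rows downward; lengths in mm; the calibration is good to about 2 mm. A picture is of the moment at which its call begins: read the wrist's pose just before it. camera_info takes no time and is no camera call; for the wrist camera it gives the pose at the moment of the call.
- sign_off(): hands the job in; it is judged then, once.
The state is a dict: "clock": time; "joints": joint angles; "qd": joint speeds; "effort": joint torques, N m; "eef_pos": TCP position; "eef_rot": TCP orientation; "wrist_force": force on the tool from outside, world axes, zero at the start; "moment": the same for the moment, N m; "finger_gap": finger opening in mm; "finger_force": force on a finger pad.
Only numpy, scipy, OpenCV 4.12 (cv2) and the standard library are available. Lean on these libraries where they do the work, as an engineer would, in place of code of your own. Each camera call takes 0.05 s, during which the arm holds its last target. There are 200 camera calls.

## Working session

There is one attempt and no reset: what is moved stays moved. The work goes in short steps, Python scripts to look and compute and a shell command to move; the robot and the scene stay as the last step left them, time stands still between calls to the robot, and variables do not carry over. Pictures are saved under pics/ and viewed, at most 10 in all, crops included, and the job is handed in when it is done.

```bash
mkdir -p pics; ls; python3 - <<'E'
from cell import *
import cv2,numpy as np
s=read_state(); print(s['eef_pos'],s['eef_rot'],s['finger_gap'],grip_point_offset)
for n in("scene","top"):
    p,d=camera(n); cv2.imwrite(f"pics/{n}0.png",cv2.cvtColor(p,cv2.COLOR_RGB2BGR)); np.save(f"pics/{n}0.npy",d)
    i=camera_info(n); print(n,np.round(i['intrinsics'],1).tolist(),np.round(i['world_from_camera'],3).tolist())
E
```

```text
pics
[ 152.89880551 -528.03895817  204.88261986] [-3.14039900e+00 -1.05500447e-04  2.81848354e-01] 93.80451932412994 18.8
scene [[487.0, 0.0, 286.7], [0.0, 487.0, 207.5], [0.0, 0.0, 1.0]] [[0.576, -0.361, 0.734, -128.243], [-0.818, -0.247, 0.52, -671.076], [-0.007, -0.899, -0.437, 462.702], [0.0, 0.0, 0.0, 1.0]]
top [[506.6, 0.0, 283.2], [0.0, 506.6, 216.1], [0.0, 0.0, 1.0]] [[0.009, -0.984, 0.179, 326.598], [-0.999, -0.014, -0.029, -216.874], [0.031, -0.179, -0.983, 1021.729], [0.0, 0.0, 0.0, 1.0]]
```

View pics/top0.png

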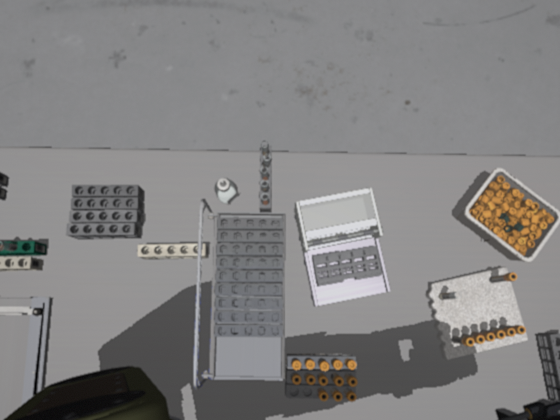

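View pics/scene0.png

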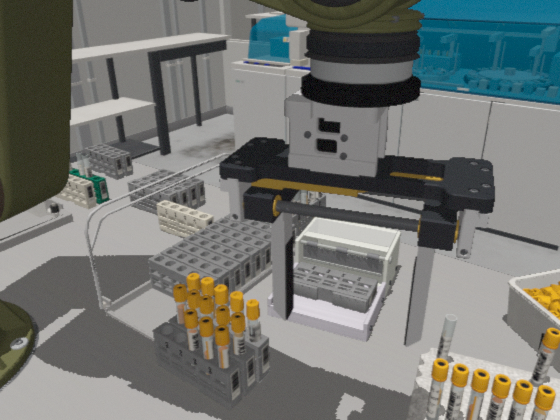

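```bash
python3 - <<'E'
import cv2
p=cv2.imread("pics/top0.png")[170:320,280:410]
cv2.imwrite("pics/crop1.png",cv2.resize(p,None,fx=4,fy=4,interpolation=cv2.INTER_CUBIC)[:600])
E
```

```text
(no output)
```

View pics/crop1.png

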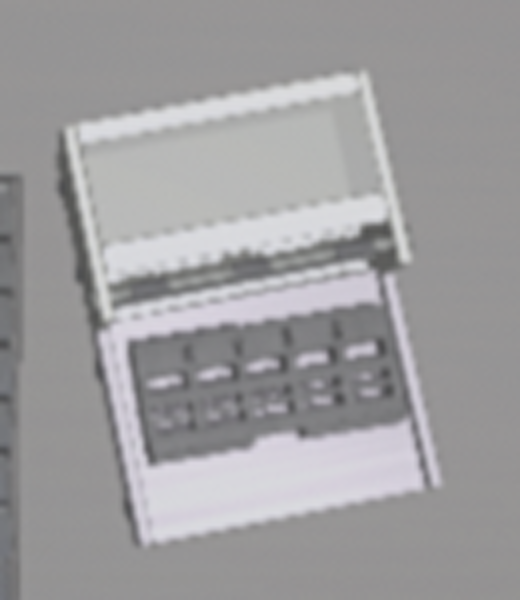

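```bash
cat > h.py <<'E'
import numpy as np
from cell import camera_info
def ray(name,u,v,z,i=None):
    i=i or camera_info(name); K=np.array(i['intrinsics']);T=np.array(i['world_from_camera'])
    d=T[:3,:3]@np.linalg.solve(K,[u,v,1.]); return T[:3,3]+d*(z-T[2,3])/d[2]
def dep(name,u,v,d,i=None):
    i=i or camera_info(name); K=np.array(i['intrinsics']);T=np.array(i['world_from_camera'])
    return T[:3,:3]@(np.linalg.solve(K,[u,v,1.])*d)+T[:3,3]
E
python3 - <<'E'
from h import *
d=np.load("pics/top0.npy")
c=lambda x,y:(280+x/4,170+y/4)
B=[ray("top",*c(*q),74)[:2] for q in[(65,130),(367,72),(408,262),(102,325)]]
L=[ray("top",*c(*q),32)[:2] for q in[(145,545),(438,487)]]
R=[ray("top",*c(*q),44)[:2] for q in[(130,340),(392,315),(410,418),(150,463)]]
for n,a in zip("BLR",(B,L,R)): print(n,np.round(a,1).tolist(),[round(float(np.linalg.norm(a[k]-a[(k+1)%len(a)])),1) for k in range(len(a))])
# depth height checks
for n,q in dict(rim=(72,220),rail=(425,430),floor=(290,490),rack=(270,385),rackside=(200,440)).items():
    u,v=c(*q); print(n,np.round(dep("top",u,v,float(d[int(round(v)),int(round(u))])),1))
ax=[B[0]-B[3],B[1]-B[2]]; print([np.degrees(np.arctan2(a[1],a[0])) for a in ax])
t=B[1]-B[0]; print(np.degrees(np.arctan2(t[0],-t[1]))*-1, "across far")
t=B[2]-B[3]; print(np.degrees(np.arctan2(t[0],-t[1]))); t=L[1]-L[0]; print(np.degrees(np.arctan2(t[0],-t[1])))
t=R[2]-R[3]; print('rack',np.degrees(np.arctan2(t[0],-t[1])))
m=sum(B)/4; l=sum(L)/2; a=m-l; print(m,l,np.linalg.norm(a),np.degrees(np.arctan2(a[1],a[0])))
E
```

```text
B [[525.7, -269.1], [556.5, -415.0], [464.1, -432.5], [432.3, -286.9]] [149.1, 94.0, 149.0, 95.1]
L [[330.8, -310.8], [359.9, -453.8]] [145.9, 145.9]
R [[428.6, -302.7], [442.3, -430.8], [392.4, -438.3], [369.5, -312.2]] [128.8, 50.5, 128.1, 59.8]
rim [ 490.3 -275.5   24.8]
rail [ 387.6 -448.8   29.3]
floor [ 358.2 -383.9   17.3]
rack [ 407.6 -370.7   43.1]
rackside [ 380.8 -336.5   42.3]
[np.float64(10.788371734732545), np.float64(10.713309487710019)]
-11.920647611017534 across far
12.316410813989748
11.47773478082907
rack 10.261734769959839
[ 494.69553757 -350.8586127 ] [ 345.36212596 -382.31375309] 152.6102672842924 11.894729972542995
```

```bash
python3 -m handwheel '0.4 0.28 0 0 0.5;0.65 0.465 0 -0.11 0.5;0.65 0.465 0 -0.11 0.5;0.65 0.465 0 -0.11 0.5;0.65 0.465 0 -0.11 0.5;0.65 0.465 0 -0.11 0.5;0.65 0.465 0 -0.11 0.5;0.65 0.465 0 -0.11 0.5;0.3 0.2 0 -0.1 0.5;0 0 0 0 0.5;0 0 0 0 0.5;0 0 0 0 0.5'
python3 - <<'E'
from h import *; from cell import *; import cv2
s=read_state(); print(s['eef_pos'],s['eef_rot'],s['finger_gap'],s['clock'])
i=camera_info("wrist"); p,d=camera("wrist"); cv2.imwrite("pics/w1.png",cv2.cvtColor(p,cv2.COLOR_RGB2BGR)); np.savez("pics/w1.npz",d=d,K=i['intrinsics'],T=i['world_from_camera'])
E
```

```text
clock: 1.1
eef_pos: [362.3, -379.3, 205.3]
eef_rot: [-3.141, 0.0, 0.206]
wrist_force: [-0.5, -0.9, -0.1]
finger_gap: 47.0
finger_force: 0.0
[ 362.293492   -379.31330871  205.25159728] [-3.14131227e+00  3.65635255e-04  2.05734586e-01] 47.0341074355988 1.1
```

View pics/w1.png

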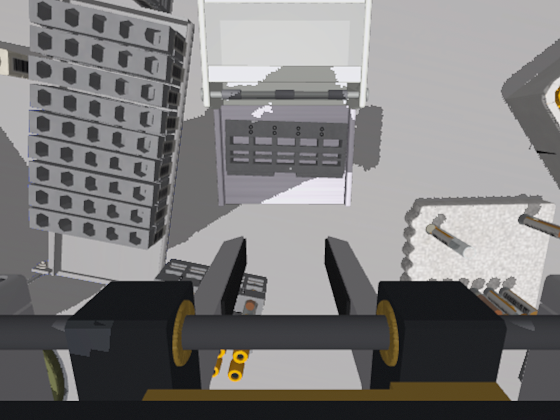

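```bash
python3 - <<'E'
from h import *
f=np.load("pics/w1.npz"); i=dict(intrinsics=f['K'],world_from_camera=f['T']); d=f['d']
print(f['T'].round(3).tolist())
th=.206; o=np.array([460.2,-358.2]); R=np.array([[np.cos(th),np.sin(th)],[-np.sin(th),np.cos(th)]])
def ch(p): q=R@(p[:2]-o); return np.round([*q,p[2]],1).tolist()
for n,(u,v,z) in dict(railL=(219,204,32),railR=(351,204,32),rodL=(213,95,66),rodR=(357,95,66),rimL=(206,102,74),rimR=(367,102,74),rackrL=(231,165,44),rackrR=(349,165,44),bodyL=(231,175,20),floor=(290,190,20)).items():
    dd=float(d[v,u]); print(n,'plane',ch(ray("",u,v,z,i)),'depth',ch(dep("",u,v,dd,i)))
for v in range(60,225,5): print(v,ch(dep("",300,v,float(d[v,300]),i)),end='; ')
E
```

```text
[[0.204, -0.947, -0.249, 435.028], [-0.979, -0.197, -0.052, -363.922], [0.0, 0.254, -0.967, 384.826], [0.0, 0.0, 0.0, 1.0]]
railL plane [-113.5, 75.0, 32.0] depth [-113.3, 74.8, 33.1]
railR plane [-113.7, -75.6, 32.0] depth [-121.3, -82.1, 1.4]
rodL plane [1.2, 67.8, 66.0] depth [1.1, 67.3, 67.9]
rodR plane [1.1, -68.6, 66.0] depth [0.7, -67.6, 70.5]
rimL plane [-5.6, 72.9, 74.0] depth [-5.6, 72.7, 74.7]
rimR plane [-5.7, -76.5, 74.0] depth [-0.9, -94.4, 0.5]
rackrL plane [-67.6, 57.4, 44.0] depth [-67.6, 57.3, 44.3]
rackrR plane [-67.7, -68.7, 44.0] depth [-69.2, -71.1, 32.2]
bodyL plane [-82.1, 61.9, 20.0] depth [-82.0, 61.9, 20.4]
floor plane [-99.8, -6.1, 20.0] depth [-99.9, -6.1, 19.5]
60 [30.0, -13.8, 75.4]; 65 [26.2, -14.0, 73.1]; 70 [21.7, -13.9, 75.4]; 75 [17.6, -14.0, 74.8]; 80 [13.4, -14.1, 74.1]; 85 [17.1, -17.2, 3.7]; 90 [11.7, -17.3, 4.1]; 95 [0.8, -14.4, 70.0]; 100 [0.9, -17.3, 5.5]; 105 [-4.4, -17.5, 4.1]; 110 [-10.5, -16.8, 19.3]; 115 [-15.7, -16.9, 19.9]; 120 [-21.1, -16.9, 20.6]; 125 [-26.4, -16.0, 42.0]; 130 [-31.4, -16.0, 43.1]; 135 [-36.5, -16.0, 43.8]; 140 [-41.6, -16.1, 42.9]; 145 [-48.2, -17.2, 19.6]; 150 [-51.9, -16.2, 44.1]; 155 [-59.2, -17.3, 21.0]; 160 [-65.0, -17.4, 20.1]; 165 [-67.9, -16.4, 42.5]; 170 [-73.2, -16.5, 43.1]; 175 [-78.7, -16.6, 42.3]; 180 [-88.1, -17.7, 19.5]; 185 [-93.8, -17.7, 20.5]; 190 [-99.8, -17.8, 19.8]; 195 [-105.4, -17.8, 21.6]; 200 [-111.7, -17.9, 20.0]; 205 [-122.8, -18.9, 0.3]; 210 [-129.3, -19.0, -0.1]; 215 [-135.9, -19.1, -0.2]; 220 [-141.9, -19.1, 1.6];
```

```bash
python3 -m handwheel '0 0 -0.8 0 0.5;0 0 -0.9 0 0.5;0 0 -0.9 0 0.5;0 0 -0.9 0 0.5;0 0 -0.7 0 0.5;0 0 -0.3 0 0.5;0 0 0 0 0.5;0 0 0 0 0.5'
python3 - <<'E'
from cell import *; import cv2
p,d=camera("scene"); cv2.imwrite("pics/s2.png",cv2.resize(cv2.cvtColor(p,cv2.COLOR_RGB2BGR)[180:360,220:460],None,fx=3,fy=3))
E
```

```text
clock: 1.82
eef_pos: [362.8, -379.6, 26.3]
eef_rot: [3.141, -0.0, 0.205]
wrist_force: [1.0, -1.0, 0.7]
finger_gap: 47.6
finger_force: 0.0
```

View pics/s2.png

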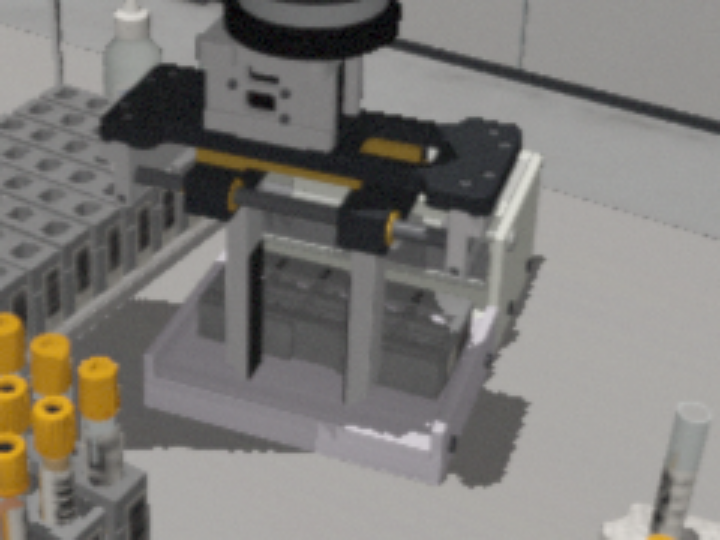

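```bash
python3 -m handwheel '0 0 -0.07 0 0.5;0.1 0.02 0 0 0.5;0.1 0.021 0 0 0.5;0.1 0.021 0 0 0.5;0.1 0.021 0 0 0.5;0.1 0.021 0 0 0.5;0.1 0.021 0 0 0.5;0.1 0.021 0 0 0.5;0.1 0.021 0 0 0.5;0.1 0.021 0 0 0.5;0 0 0 0 0.5'
python3 - <<'E'
from h import *; from cell import *; import cv2
s=read_state(); print(s['eef_pos'],s['wrist_force'],s['clock'])
i=camera_info("wrist"); p,d=camera("wrist"); cv2.imwrite("pics/w2.png",cv2.cvtColor(p,cv2.COLOR_RGB2BGR)); np.savez("pics/w2.npz",d=d,K=i['intrinsics'],T=i['world_from_camera'])
p,d=camera("top"); cv2.imwrite("pics/t2.png",cv2.cvtColor(p,cv2.COLOR_RGB2BGR))
E
```

```text
clock: 2.78
eef_pos: [399.6, -371.2, 22.6]
eef_rot: [3.142, -0.0, 0.206]
wrist_force: [0.3, -0.7, -0.7]
finger_gap: 46.9
finger_force: 0.0
[ 399.6314467  -371.19506846   22.62136325] [ 0.31429146 -0.74791587 -0.68178904] 2.7833
```

View pics/w2.png

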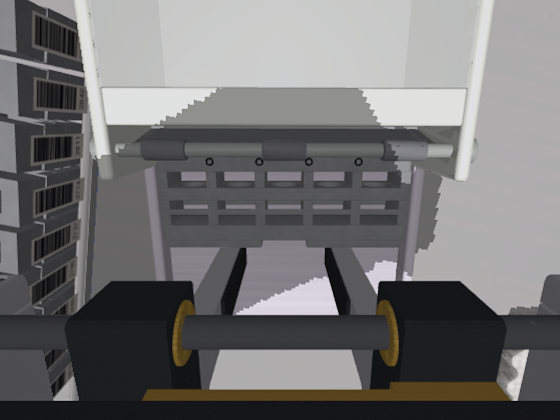

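```bash
python3 - <<'E'
from h import *
f=np.load("pics/w2.npz"); i=dict(intrinsics=f['K'],world_from_camera=f['T']); d=f['d']
th=.206; o=np.array([460.2,-358.2]); R=np.array([[np.cos(th),np.sin(th)],[-np.sin(th),np.cos(th)]])
def ch(p): q=R@(p[:2]-o); return np.round([*q,p[2]],1).tolist()
print('tcp',ch(np.array([399.6,-371.2,22.6])))
for u in(190,310,380):
  for v in range(205,262,4): print(u,v,ch(dep("",u,v,float(d[v,u]),i)),end='; ')
  print()
for u,v in((130,151),(440,151),(285,150),(185,151),(370,151),(200,130),(380,130)): print(u,v,ch(dep("",u,v,float(d[v,u]),i)))
E
```

```text
tcp [-62.0, -0.3, 22.6]
190 205 [-33.6, 56.0, 19.9]; 190 209 [-29.9, 49.1, 42.9]; 190 213 [-32.0, 49.2, 43.0]; 190 217 [-38.6, 54.0, 28.1]; 190 221 [-38.4, 51.7, 36.3]; 190 225 [-38.6, 49.7, 43.0]; 190 229 [-40.4, 49.6, 44.0]; 190 233 [-43.3, 50.3, 42.1]; 190 237 [-45.3, 50.3, 42.9]; 190 241 [-47.8, 50.6, 42.3]; 190 245 [-50.1, 50.8, 42.2]; 190 249 [-61.3, 58.1, 19.9]; 190 253 [-63.6, 58.0, 20.9]; 190 257 [-66.0, 58.1, 21.3]; 190 261 [-68.9, 58.4, 20.7]; 
310 205 [-27.8, -12.9, 43.0]; 310 209 [-29.6, -12.9, 44.1]; 310 213 [-31.9, -13.0, 43.7]; 310 217 [-34.1, -13.0, 43.4]; 310 221 [-36.1, -13.0, 43.8]; 310 225 [-38.5, -13.1, 43.4]; 310 229 [-40.6, -13.1, 43.6]; 310 233 [-42.7, -13.2, 43.8]; 310 237 [-45.1, -13.3, 43.3]; 310 241 [-47.5, -13.3, 43.1]; 310 245 [-50.0, -13.4, 42.3]; 310 249 [-61.0, -15.3, 20.8]; 310 253 [-64.0, -15.4, 20.0]; 310 257 [-66.4, -15.4, 20.4]; 310 261 [-69.5, -15.5, 19.6]; 
380 205 [-33.4, -55.9, 20.8]; 380 209 [-30.2, -49.5, 41.9]; 380 213 [-32.3, -49.6, 42.4]; 380 217 [-38.4, -53.9, 28.9]; 380 221 [-38.7, -52.1, 35.4]; 380 225 [-38.6, -49.8, 43.1]; 380 229 [-40.4, -49.6, 44.2]; 380 233 [-42.9, -50.0, 43.5]; 380 237 [-45.1, -50.2, 43.4]; 380 241 [-47.9, -50.9, 41.9]; 380 245 [-49.9, -50.8, 42.7]; 380 249 [-61.3, -58.2, 20.1]; 380 253 [-64.0, -58.4, 20.0]; 380 257 [-66.5, -58.5, 20.4]; 380 261 [-69.0, -58.6, 20.8]; 
130 151 [1.8, 64.1, 68.8]
440 151 [1.8, -63.5, 70.2]
285 150 [12.3, -0.0, 202.2]
185 151 [1.7, 41.4, 68.6]
370 151 [1.8, -35.0, 69.7]
200 130 [9.8, 41.3, 42.5]
380 130 [9.8, -46.4, 42.4]
```

```bash
python3 -m handwheel '0.1 0.021 0 0 0.5;0.1 0.021 0 0 0.5;0.1 0.021 0 0 0.5;0 0 0 0 0.5;0 0 0 0 0.5;0 0 0 0 0.5;0 0 0 0 0.5'
python3 - <<'E'
from h import *; from cell import *; import cv2
i=camera_info("wrist"); p,d=camera("wrist"); cv2.imwrite("pics/w3.png",cv2.cvtColor(p,cv2.COLOR_RGB2BGR))
th=.206; o=np.array([460.2,-358.2]); R=np.array([[np.cos(th),np.sin(th)],[-np.sin(th),np.cos(th)]])
def ch(p): q=R@(p[:2]-o); return np.round([*q,p[2]],1).tolist()
s=read_state(); print('tcp',ch(s['eef_pos']))
for v in range(200,262,4): print(v,ch(dep("",310,v,float(d[v,310]),i)),end='; ')
E
```

```text
clock: 3.47
eef_pos: [410.9, -368.8, 22.6]
eef_rot: [-3.142, 0.0, 0.206]
wrist_force: [0.1, -0.0, 0.8]
finger_gap: 47.1
finger_force: 0.0
tcp [-50.5, -0.4, 22.7]
200 [-13.5, -12.9, 43.8]; 204 [-15.9, -13.0, 42.5]; 208 [-17.7, -12.9, 43.8]; 212 [-20.3, -13.1, 42.2]; 216 [-22.1, -13.1, 43.4]; 220 [-23.9, -13.0, 44.5]; 224 [-26.6, -13.2, 42.9]; 228 [-28.7, -13.2, 43.1]; 232 [-30.5, -13.1, 44.5]; 236 [-33.1, -13.3, 43.4]; 240 [-35.8, -13.4, 42.1]; 244 [-38.1, -13.5, 42.1]; 248 [-48.9, -15.3, 20.8]; 252 [-51.5, -15.4, 20.7]; 256 [-54.2, -15.4, 20.7]; 260 [-57.6, -15.6, 18.9];
```

View pics/w3.png

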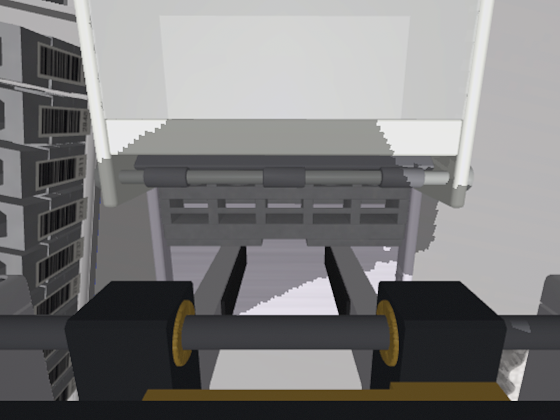

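```bash
python3 -m handwheel '0.1 0.021 0 0 0.5;0 0 0 0 0.5;0 0 0 0 0.5;0 0 0 0 0.5;0.15 0.031 0 0 0.5;0.54 0.113 0 0 0.5;0 0 0 0 0.5;0 0 0 0 0.5;0 0 0 0 0.5'
python3 - <<'E'
from h import *; from cell import *; import cv2
i=camera_info("wrist"); p,d=camera("wrist"); cv2.imwrite("pics/w4.png",cv2.cvtColor(p,cv2.COLOR_RGB2BGR))
th=.206; o=np.array([460.2,-358.2]); R=np.array([[np.cos(th),np.sin(th)],[-np.sin(th),np.cos(th)]])
def ch(p): q=R@(p[:2]-o); return np.round([*q,p[2]],1).tolist()
s=read_state(); print('tcp',ch(s['eef_pos']))
for v in range(180,262,4): print(v,ch(dep("",310,v,float(d[v,310]),i)),end='; ')
E
```

```text
clock: 4.27
eef_pos: [442.3, -362.1, 22.4]
eef_rot: [-3.141, 0.0, 0.206]
wrist_force: [-0.9, -0.7, -0.2]
finger_gap: 47.0
finger_force: 0.0
tcp [-18.5, -0.2, 22.5]
180 [34.2, -10.1, 73.9]; 184 [32.5, -10.1, 73.6]; 188 [31.0, -10.1, 74.2]; 192 [29.6, -10.0, 75.8]; 196 [27.8, -10.1, 74.8]; 200 [25.8, -10.3, 73.6]; 204 [24.1, -10.3, 73.5]; 208 [22.8, -10.2, 75.1]; 212 [21.1, -10.2, 75.3]; 216 [18.8, -10.4, 73.1]; 220 [17.4, -10.4, 74.6]; 224 [15.7, -10.4, 74.6]; 228 [13.9, -10.4, 74.4]; 232 [3.3, -12.6, 48.9]; 236 [3.7, -12.0, 55.9]; 240 [3.8, -11.6, 61.7]; 244 [4.2, -11.1, 68.0]; 248 [3.4, -10.9, 70.7]; 252 [1.0, -11.1, 69.6]; 256 [-21.4, -15.1, 21.8]; 260 [-24.7, -15.3, 20.4];
```

View pics/w4.png

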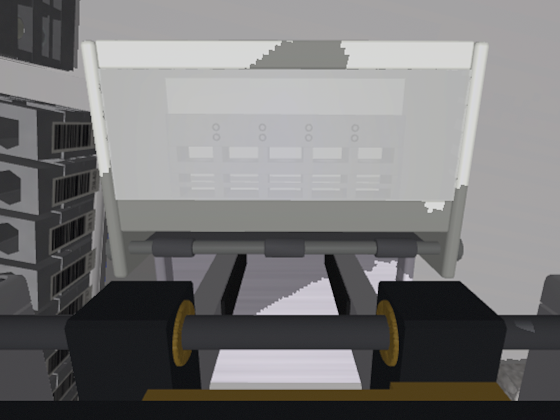

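```bash
python3 -m handwheel '-0.3 -0.063 0 0 0.5;-0.6 -0.125 0 0 0.5;-0.6 -0.125 0 0 0.5;-0.4 -0.083 0.2 0 0.5;0 0 0.7 0 0.5;0 0 0.9 0 0.5;0 0 0.9 0 0.5;0 0 0.9 0 0.5;0 0 0.4 0 0.5;0 0 0 0 0.5;0 0 0 0 0.5;0 0 0 0 0.5'
python3 - <<'E'
from h import *; from cell import *; import cv2
i=camera_info("wrist"); p,d=camera("wrist")
cv2.imwrite("pics/w5.png",cv2.cvtColor(p,cv2.COLOR_RGB2BGR)); np.savez("pics/w5.npz",d=d,K=i['intrinsics'],T=i['world_from_camera'])
p2,_=camera("top"); cv2.imwrite("pics/t5.png",cv2.cvtColor(p2,cv2.COLOR_RGB2BGR))
a=cv2.imread("pics/w5.png"); b=cv2.resize(cv2.imread("pics/t5.png")[130:320,190:410],None,fx=2,fy=2)
c=np.zeros((420,800,3),np.uint8); c[:,:440]=np.pad(b,((0,40),(0,0),(0,0))); c[:,440:]=a[:,100:460]; cv2.imwrite("pics/both5.png",c)
E
```

```text
clock: 5.32
eef_pos: [365.6, -377.8, 181.3]
eef_rot: [-3.14, 0.001, 0.205]
wrist_force: [-0.3, 0.2, -0.8]
finger_gap: 46.7
finger_force: 0.0
```

View pics/both5.png

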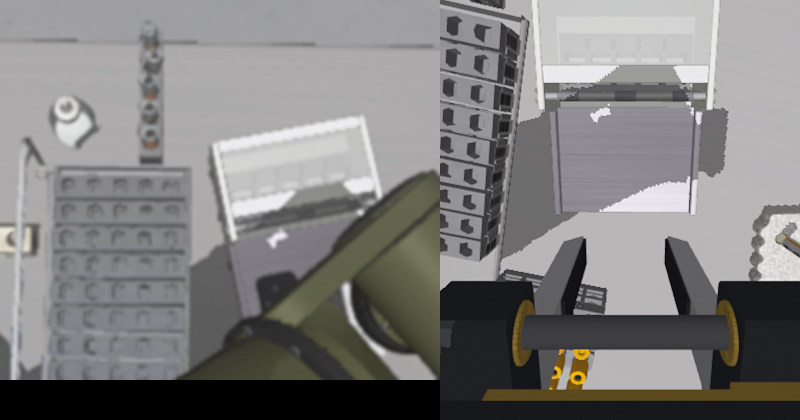

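```bash
python3 - <<'E'
from h import *
th=.206; o=np.array([460.2,-358.2]); R=np.array([[np.cos(th),np.sin(th)],[-np.sin(th),np.cos(th)]])
def ch(p): q=R@(p[:2]-o); return np.round([*q,p[2]],1).tolist()
for n,z,L in(("w1",44,[(251,131),(298,131)]),("w5",28,[(247,43),(290,43),(290,58)])):
    f=np.load(f"pics/{n}.npz"); i=dict(intrinsics=f['K'],world_from_camera=f['T'])
    print(n,[ch(ray("",*q,z,i)) for q in L])
    if n=="w5":
        d=f['d']; print([(v,ch(dep("",275,v,float(d[v,275]),i))) for v in range(84,116,2)])
E
```

```text
w1 [[-32.4, 35.0, 44.0], [-32.4, -13.9, 44.0]]
w5 [[52.6, 36.6, 28.0], [52.5, -4.2, 28.0], [39.4, -4.3, 28.0]]
[(84, [15.9, 10.3, 28.8]), (86, [14.3, 10.4, 26.8]), (88, [12.3, 10.4, 27.6]), (90, [10.5, 10.4, 27.3]), (92, [8.6, 10.4, 27.7]), (94, [3.1, 9.1, 69.4]), (96, [1.4, 9.1, 70.2]), (98, [-0.1, 9.2, 68.6]), (100, [0.2, 10.1, 41.1]), (102, [0.8, 11.3, 3.8]), (104, [-1.3, 11.3, 4.6]), (106, [-3.2, 11.3, 2.6]), (108, [-6.1, 10.8, 20.3]), (110, [-8.1, 10.8, 20.5]), (112, [-10.1, 10.8, 21.0]), (114, [-12.0, 10.8, 20.7])]
```

```bash
python3 -c "
from cell import *
print(sign_off())"
```

```text
the job is handed in; nothing more can be done
None
```

The job is handed in (no verdict came back): the rack lies flat in the box, its centre about 33 mm past the hinge and its top at z = 28 mm. The flap hangs shut, the fingers are clear, and the bystanders I could see in the last picture show no movement.

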